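Close a sherd-joining stage to its gauge mark and lock it

TASK

Two broken sherds are clipped in the joining stage. Without gripping anything, roll the knurled wheel under a fingertip, stroke after stroke, until the carriage's pointer stands level with the gauge mark, and do not run on past it or the broken edges grind together. Then press the cam lever down flat to lock the screw; touch neither the sherds nor their holders, and leave everything else on the table as it lies.

Things in the scene. Friction and masses are not known exactly. Their poses are not given: they have to be found in the camera images.
- stage: Joining stage, fixed to the table: grey base plate 228 x 100 mm, 14 mm high, with screw, wheel, two rods, carriage and cradle. Origin: on the table under the wheel's centre; x along the slide, from the wheel to the sherds, away from the robot; y left; z up. The plate runs from x = -58 to +170 mm; nothing fixed on it is taller than 70 mm but the open lever. All offsets below are in these axes.
- wheel_crown (a point): Top of the knurled steel wheel, 57 mm above the table; belongs to the stage (its axes), does not turn. Wheel 42 mm across, 14 mm wide, axle along x, 36 mm above the table. The bearing blocks before and behind begin 13 mm from its middle plane and are 44 mm high: the top 13 mm stand proud. Its y sides are open.
- thumbwheel (a joint): Turn of the knurled wheel, rad, 0 at the start. Rolling its crown to the LEFT (stage +y) counts up, moves the carriage to +x and closes the gap; to the right opens it. One turn is 16 mm of carriage: 8.2 mm of rim for 1 mm. About 2.5 N along the rim turns it, by friction under shut fingers pressing about 5 to 15 N (a fingertip may slip a little). It stays where left.
- pointer_tip (a point): Tip of the dark tapering pointer on the left side of the moving carriage, 49 mm above the table, at x = +60, y = +57 mm at the start. Moves with the carriage. Axes as the stage's.
- gauge_mark (a point): End, nearest the pointer, of the gauge mark: a dark line 2 mm wide across the bright steel tongue on the stage's left, 48 mm above the table. It belongs to the far cradle, is set anew each time and then stays. At the start it lies 10 to 20 mm beyond the pointer (+x). Gap = this point's x less the pointer tip's x in stage axes; at 0 they are level, the sherds about 3 mm apart.
- lock_lever (a joint): Cam lever on the block at the robot's end of the stage, rad: 0 standing up, open (starts at 0 to 0.1); 0.6 down flat on its stop, locked. Stays where left. Hinge along the stage's x, at x = -42, y = -10 mm, 52 mm above the table; the lever reaches 57 mm from it, to the right (-y) and up at 34 deg, and swings down to the right.
- lever_pad (a point): On the upper face of the black pad (15 mm wide along x, 22 mm long) at the lever's free end, 9 mm from the end. Moves with the lever: open about y = -45 mm, 86 mm above the table; flat y = -58 mm, 60 mm above the table, beside the base plate. About 2 N downwards swings the lever; the pad slides 13 mm outwards (-y) as it goes down.
- carriage: Moving carriage, not to be touched: aluminium block 44 mm long, 82 mm wide, cork top 50 mm above the table, with a clipped sherd and the pointer; near edge 32 mm beyond the wheel's centre at the start, moves to +x. Origin at the stage's origin at the start.
- cradle: Far holder, not to be touched: like the carriage, with the second sherd and the gauge tongue (13 mm wide, on the left side at y = +56 to +69 mm, from x = +51 mm or more).
- tweezers: Bystander, loose, to be left alone: steel tweezers 125 mm long, lying to the left of the stage. Origin at the centre of its underside.
- glue_tube: Bystander, loose, to be left alone: tube of adhesive 146 mm long, lying to the right of the stage. Origin at the centre of its underside.
- spare_sherd: Bystander, loose, to be left alone: a loose dark potsherd 30 x 42 mm, 8 mm thick, lying to the right of the stage. Origin at the centre of its underside.
- lacquer_spatula: Bystander, loose, to be left alone: wooden spatula 135 mm long, lying between the robot and the stage. Origin at the centre of its underside.
- masking_tape: Bystander, loose, to be left alone: roll of masking tape 104 mm across, 25 mm tall, lying flat. Origin at the centre of its underside.
- filler_jar: Bystander, loose, to be left alone: lidded jar 62 mm across, 56 mm tall. Origin at the centre of its underside.
- restored_bowl: Bystander, loose, to be left alone: mended dark bowl 205 mm across, 66 mm tall. Origin at the centre of its underside.
- sherd_dish: Bystander, loose, to be left alone: shallow dish 84 mm across with crumbs of pottery. Origin at the centre of its underside.

How it is judged (in metres and radians):
On the way, in this order (a step that is already met when the one before it is completed fails the run):
1. The wheel has been rolled until the pointer is level with the gauge mark, the lever still up (x of pointer_tip in the frame of gauge_mark between -0.002 and 0.002 m and value of joint lock_lever below 0.3 rad), for 0.4 s.
2. The cam lever is pressed down flat with the pointer at the mark (x of pointer_tip in the frame of gauge_mark between -0.002 and 0.002 m and value of joint lock_lever above 0.5 rad), for 0.2 s.
At the end, for the whole second after the job is handed in: The pointer is within 2 mm of the gauge mark along the slide, and the cam lever is down within 0.1 rad of its flat stop (at least 0.5 of 0.6 rad) (all of step 2); the robot touches nothing.
It fails at once if The carriage was run more than 4 mm past the gauge mark (the broken edges meet) (x of pointer_tip in the frame of gauge_mark above 0.004 m).
It fails at once if The carriage, the cradle or a sherd was pressed by the robot (over 3 N) (contact force between any of the arm, the fingers and carriage above 3 N or contact force between any of the arm, the fingers and cradle above 3 N).
It fails at once if The fingers straddled the wheel or the lever pad, as a grip does (distance between the grasp point and wheel_crown below 0.01 m or distance between the grasp point and lever_pad below 0.01 m).
It fails at once if The cradle with the gauge mark was shifted more than 3 mm (distance of gauge_mark from where it was at the start of the episode above 0.003 m).
It fails at once if A loose thing on the table was moved or lifted more than 15 mm (distance of any of tweezers, glue_tube, spare_sherd, lacquer_spatula, masking_tape, filler_jar, restored_bowl, sherd_dish from where it was at the start of the episode above 0.015 m).
It also fails if it takes over 61 s, if anything falls off the work surface, if the arm or the gripper's body presses on something with over 40 N, if the wrist force passes 120 N, or if a joint passes its speed limit or range.

ROBOT

A 6-joint arm with a two-finger parallel gripper is mounted at the origin on the work surface; the furniture and walls round the work are solid. World frame = base frame: x ahead of the robot, y to its left, z up, the work surface at z = 0. Lengths are in mm, angles in degrees, forces in N, time in s.
With the tool pointing down it reaches from about 350 to 850 mm from the base axis. Payload 8.1 kg.
Tool frame: the origin (TCP) lies at the very end of the fingers, on their centre line; the grasp point (between the pads) lies 19 mm behind it (r.grip_depth is the distance from the TCP to the grasp point, in mm); z points along the fingers, y is the direction in which the jaws open and shut (so a half turn about z gives the same grasp; the last joint's range is limited). The gripper opens to 85 mm and grips with 20 to 120 N. Pads are 22 mm wide; open, the fingers measure 114 mm over their backs; the gripper's body (76 mm by 85 mm) begins 54 mm behind the grasp point. The pads swing forward as they close: fully open they stand 13 mm farther back than shut.
Start: joints at [60.023, 7.471, 85.268, -0, 87.261, -4.893], TCP at [254.349, 543.426, 231.292] pointing down, gripper open.
Joint ranges: [-169.43, 169.43], [-51.17, 129.36], [1.28, 143.12], [-76.62, 256.62], [0, 156.53], [-152.29, 152.29]. Speed limits (degrees/s): [136.94, 136.94, 159.86, 180, 180, 180].

INTERFACE

Orientations are given as [roll, pitch, yaw] about the fixed x, y, z axes, in that order (R = Rz(yaw) Ry(pitch) Rx(roll)).
In Python, from bench import status, viewer, hand_in, r gives the robot as it stands.
- The arm moves only by the shell command python3 -m crank 'ROWS' [OPENING] [FORCE]. ROWS is a JSON object of lists of equal length, an entry for each row: "slide": the shift along the tool's x, y, z in m, a list of three; "twist": the turn about the tool's z in rad. A call has 1 to 8 rows; each row shifts and turns the commanded pose from where the row before left it, along the tool's axes as they then stand; what a row does not reach is not made up. A row lasts 1/10 s, in which the tool goes at most 50 mm and 8.59 degrees, less where a joint would pass 70% of its speed; a pose out of reach is approached as far as the arm can. A call with a gripper value outside its range is refused whole. OPENING is the closure, from 0 (fully open) to 1 (shut), set as the call begins (- or left out, the last holds). The fingers move at their own pace and stop on an object; FORCE is the grip in N (left out, the last holds). Time passes only in rows, so rows that do not move let the fingers close. It gives the time, the measured TCP pose, the force and the opening at its end, in the units of the state.
- status.sense(): the state, without advancing time (a new reading comes with each control period).
- viewer.snapshot(name): name is "scene" or "side" or "wrist"; returns a dict with "img" (400x640x3 uint8, red, green, blue), "fx", "fy", "cx", "cy" (pixels), "k1" (the pictures are not rectified: a ray, as slopes to the right and down, at radius r is drawn at 1 + k1 r^2 times it, then the intrinsics apply), "R" (3x3) and "t" (3): a world point X has camera coordinates R X + t; the wrist camera has in their place "hand_eye" (4x4, takes a point from camera to tool coordinates, whose origin is the TCP and whose axes are the flange's). Camera axes: x right, y down, z forward; pixel columns grow to the right and rows downward; lengths in mm; the calibration is good to about 2 mm. A picture is of the moment at which its call begins: read the wrist's pose just before it. There is no depth.
- hand_in(): hands the job in, once; it reports no verdict.
The state is a dict: "time": time; "joint_pos": joint angles; "qd": joint speeds; "joint_efforts": joint torques, N m; "tool_pos": TCP position; "tcp_rot": TCP orientation; "ft_force": force on the tool from outside, world axes, zero at the start; "wrist_torque": the same for the moment, N m; "finger_gap": finger opening in mm.
Only numpy, scipy, OpenCV 4.12 (cv2) and the standard library are available. Lean on these libraries where they do the work, as an engineer would, in place of code of your own. Each camera call takes 0.05 s, during which the arm holds its last target.

## Working session

There is one attempt and no reset: what is moved stays moved. The work goes in short steps, Python scripts to look and compute and a shell command to move; the robot and the scene stay as the last step left them, time stands still between calls to the robot, and variables do not carry over. Pictures are saved under pics/ and viewed, and the job is handed in when it is done.

```bash
ls; mkdir -p pics; python3 - <<'E'
from bench import status, viewer, r
import cv2
print(status.sense())
for n in ["scene","side","wrist"]:
    s=viewer.snapshot(n); cv2.imwrite(f"pics/{n}0.png",s["img"][:,:,::-1])
    print(n,{k:v for k,v in s.items() if k!="img"})
E
```

```text
pics
{'time': 0.0, 'joint_pos': array([ 6.00216520e+01,  7.51503571e+00,  8.53300938e+01,  3.02963034e-03,
        8.72632850e+01, -4.89413133e+00]), 'qd': array([ 0.06205283, -0.08393312,  0.02004754,  0.04986249,  0.07519629,
        0.01352054]), 'joint_efforts': array([ 1.42735091e-03, -5.69388664e+01, -5.00561357e+01,  1.48364311e-04,
        1.41352729e-02, -3.65545111e-05]), 'tool_pos': array([254.05926885, 542.93348364, 230.2374035 ]), 'tcp_rot': array([-1.79892239e+02, -1.22642262e-02,  1.54915624e+02]), 'ft_force': array([ 0.55292676, -0.51560493,  0.00871596]), 'wrist_torque': array([1.64029393e-02, 5.94084617e-05, 1.85306047e-02]), 'finger_gap': 85.0264813870021}
scene {'fx': 402.46135190316176, 'fy': 402.46135190316176, 'cx': 319.5672451047492, 'cy': 202.9155118536479, 'k1': -0.006927995432949086, 'R': array([[-0.83842826, -0.54439734, -0.02587626],
       [-0.18654637,  0.33126366, -0.92491342],
       [ 0.51209228, -0.77064643, -0.37929616]]), 't': array([368.54392213, 192.21696271, 803.23672491])}
side {'fx': 461.8818539006169, 'fy': 461.8818539006169, 'cx': 322.95019062788367, 'cy': 195.02017442664467, 'k1': -0.02608253762331804, 'R': array([[ 0.90837295, -0.41795348,  0.01317065],
       [-0.27487266, -0.62054664, -0.73441601],
       [ 0.31512474,  0.66350339, -0.67857177]]), 't': array([-475.5320244 ,  136.51191573, 1326.21057051])}
wrist {'fx': 303.8700005394835, 'fy': 303.8700005394835, 'cx': 325.215930147494, 'cy': 200.34148972413809, 'k1': -0.05541059141357691, 'hand_eye': array([[ 1.19287450e-03, -9.57446006e-01, -2.88609984e-01,
         7.40164489e+01],
       [ 9.99999231e-01,  1.04385316e-03,  6.70248958e-04,
         2.94243639e-01],
       [-3.40460742e-04, -2.88610562e-01,  9.57446514e-01,
        -1.43566739e+02],
       [ 0.00000000e+00,  0.00000000e+00,  0.00000000e+00,
         1.00000000e+00]])}
```

View pics/scene0.png

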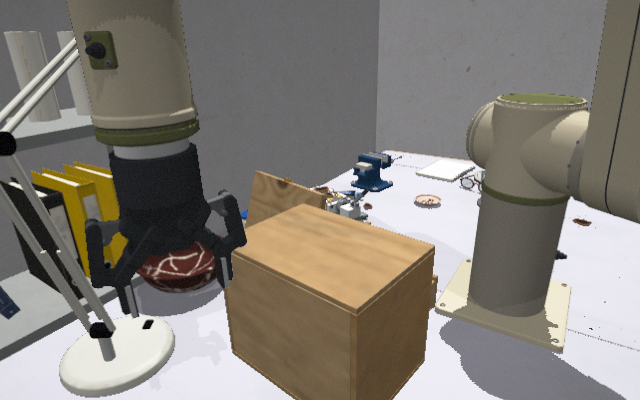

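View pics/side0.png

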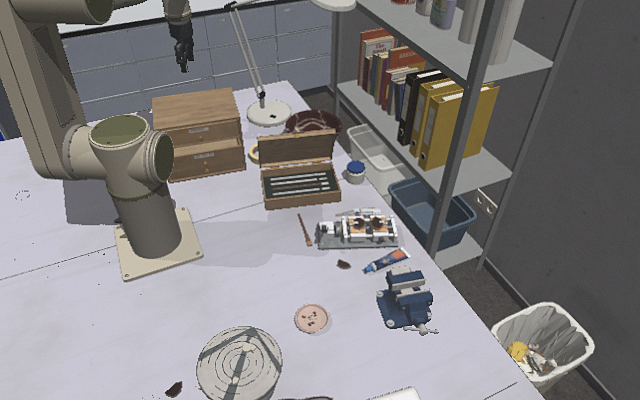

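View pics/wrist0.png

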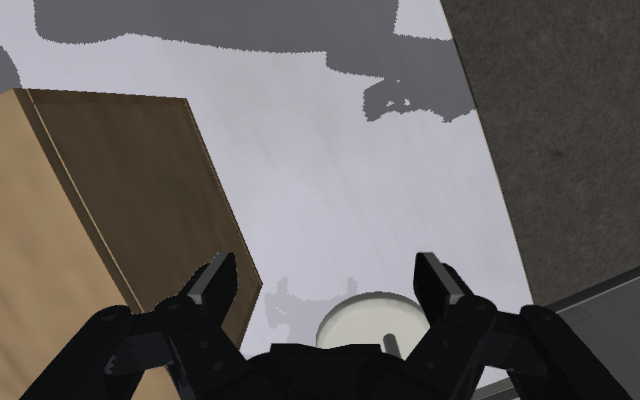

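The side view shows the stage at about (358,228), right of the open wooden box. The scene view is largely blocked by the cabinet. I'll zoom in and write helpers.

```bash
cat > h.py <<'E'
import numpy as np, cv2
from scipy.spatial.transform import Rotation as Ro
from bench import status, viewer, r
def cam(name):
    st=status.sense(); s=viewer.snapshot(name)
    if "hand_eye" in s:
        H=np.array(s["hand_eye"]); T=np.eye(4); T[:3,:3]=Ro.from_euler("xyz",st["tcp_rot"],degrees=True).as_matrix(); T[:3,3]=st["tool_pos"]
        M=np.linalg.inv(T@H); s["R"]=M[:3,:3]; s["t"]=M[:3,3]
    s["st"]=st
    return s
def proj(s,X):
    c=np.asarray(X,float)@np.array(s["R"]).T+s["t"]; n=c[...,:2]/c[...,2:]
    r2=(n**2).sum(-1,keepdims=True); n=n*(1+s["k1"]*r2)
    return n*[s["fx"],s["fy"]]+[s["cx"],s["cy"]]
def ray(s,uv):
    d=(np.asarray(uv,float)-[s["cx"],s["cy"]])/[s["fx"],s["fy"]]; n=d.copy()
    for _ in range(20): n=d/(1+s["k1"]*(n@n))
    R=np.array(s["R"]); return -R.T@s["t"], R.T@np.array([n[0],n[1],1])
def onz(s,uv,z):
    o,d=ray(s,uv); return o+d*(z-o[2])/d[2]
def crop(s,fn,x0,y0,x1,y1,k):
    cv2.imwrite(fn,cv2.resize(s["img"][y0:y1,x0:x1,::-1],None,fx=k,fy=k,interpolation=cv2.INTER_CUBIC))
def solve(f,x0):
    from scipy.optimize import least_squares
    return least_squares(f,x0)
def stage2w(P,pose):
    a=np.radians(pose[2]); c,s_=np.cos(a),np.sin(a); P=np.asarray(P,float)
    return np.stack([pose[0]+c*P[...,0]-s_*P[...,1],pose[1]+s_*P[...,0]+c*P[...,1],P[...,2]],-1)
E
python3 - <<'E'
from h import *
s=cam("side"); crop(s,"pics/side1.png",295,195,425,280,6)
for uv in [(316,249),(396,249),(304,230),(340,205),(335,130),(262,205),(245,170)]: print(uv,onz(s,uv,0).round())
E
```

```text
(316, 249) [ 406. -208.    0.]
(396, 249) [ 615. -301.    0.]
(304, 230) [ 404. -126.    0.]
(340, 205) [549. -74.   0.]
(335, 130) [713. 302.  -0.]
(262, 205) [325.  26.   0.]
(245, 170) [329. 212.   0.]
```

View pics/side1.png

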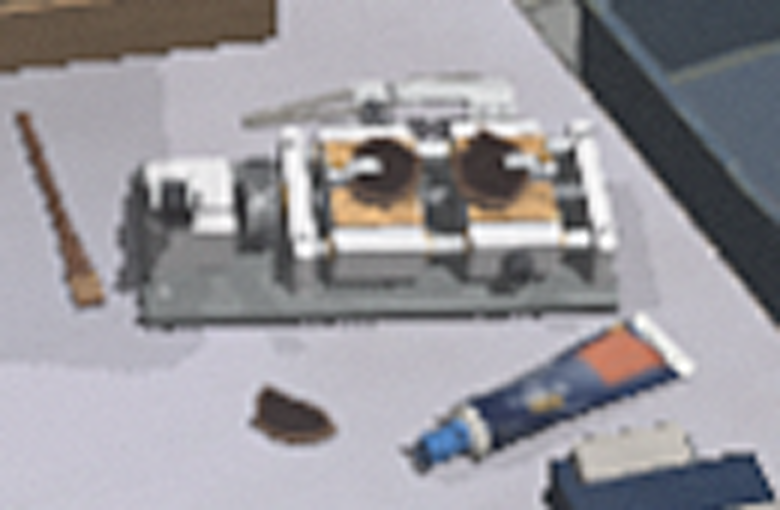

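Stage is near (486,-186), yaw about -24°. I need the heights of the obstacles along the way: cabinet, box lid and lamp.

```bash
python3 - <<'E'
from h import *
s=cam("side"); c=cam("scene")
crop(s,"pics/side2.png",130,0,360,210,3); crop(c,"pics/scene2.png",200,140,440,310,3)
a=onz(s,(318.8,249.2),0);b=onz(s,(397.5,246.3),0)
d=(b-a);print(a,b,np.hypot(*d[:2]),np.degrees(np.arctan2(d[1],d[0])))
for uv,xy in [((240,93),(0,0)),((258,137),(0,0)),((335,131),0)]:
    for z in (100,150,200,250,300): print(uv,z,onz(s,uv,z).round())
print(onz(s,(268,112),0).round())
for uv in [(323,209),(232,232),(433,243),(356,308)]:
    for z in (150,200,250,300): print('sc',uv,z,onz(c,uv,z).round())
E
```

```text
[ 413.03043365 -211.79082079    0.        ] [ 624.23321815 -294.29244839    0.        ] 226.74464654385926 -21.33698636653053
(240, 93) 100 [423. 538. 100.]
(240, 93) 150 [403. 453. 150.]
(240, 93) 200 [382. 369. 200.]
(240, 93) 250 [362. 284. 250.]
(240, 93) 300 [341. 200. 300.]
(258, 137) 100 [393. 240. 100.]
(258, 137) 150 [375. 172. 150.]
(258, 137) 200 [356. 104. 200.]
(258, 137) 250 [337.  36. 250.]
(258, 137) 300 [318. -33. 300.]
(335, 131) 100 [644. 168. 100.]
(335, 131) 150 [612. 104. 150.]
(335, 131) 200 [579.  40. 200.]
(335, 131) 250 [546. -25. 250.]
(335, 131) 300 [514. -89. 300.]
[522. 521.   0.]
sc (323, 209) 150 [370.  87. 150.]
sc (323, 209) 200 [306. 184. 200.]
sc (323, 209) 250 [242. 282. 250.]
sc (323, 209) 300 [179. 380. 300.]
sc (232, 232) 150 [462. 268. 150.]
sc (232, 232) 200 [385. 340. 200.]
sc (232, 232) 250 [308. 411. 250.]
sc (232, 232) 300 [230. 482. 300.]
sc (433, 243) 150 [117. 119. 150.]
sc (433, 243) 200 [ 90. 212. 200.]
sc (433, 243) 250 [ 63. 306. 250.]
sc (433, 243) 300 [ 37. 399. 300.]
sc (356, 308) 150 [146. 354. 150.]
sc (356, 308) 200 [115. 412. 200.]
sc (356, 308) 250 [ 84. 471. 250.]
sc (356, 308) 300 [ 53. 530. 300.]
```

View pics/side2.png

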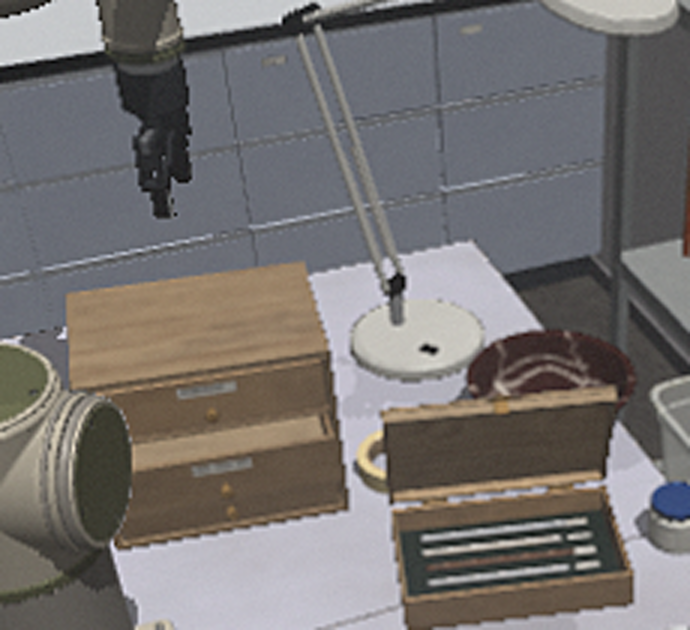

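View pics/scene2.png

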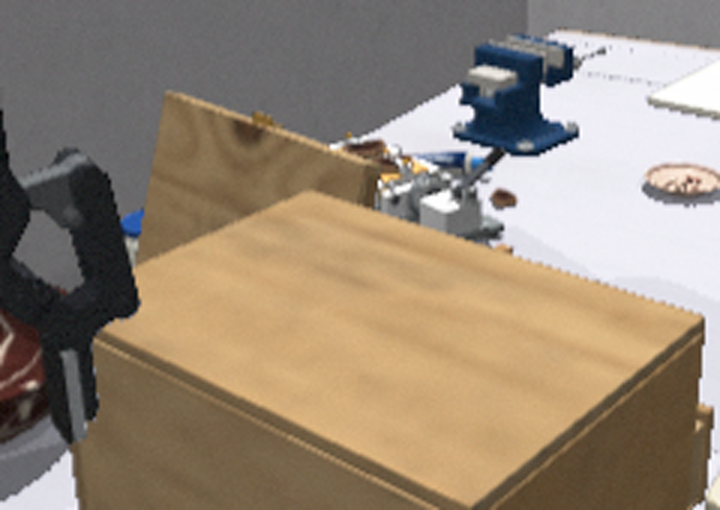

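```bash
python3 - <<'E'
from h import *
s=cam("side"); c=cam("scene")
def tri(u1,u2):
    o1,d1=ray(s,u1);o2,d2=ray(c,u2);A=np.stack([d1,-d2],1);k=np.linalg.lstsq(A,o2-o1,rcond=None)[0]
    p,q=o1+k[0]*d1,o2+k[1]*d2; return ((p+q)/2).round(),np.linalg.norm(p-q).round(1)
print("elbow",tri((232,5),(5,145)))
print("lamp arm base",tri((261,95),(101,330)))
print("lid corner far",tri((335,131),(256,171)))
print("lid corner near",tri((258,137),(325,194)))
print("cab corner",tri((239,118),(233,240)))
p=0
E
```

```text
elbow (array([444., 592., 403.]), np.float64(13.8))
lamp arm base (array([501., 525.,  80.]), np.float64(1.3))
lid corner far (array([586.,  51., 192.]), np.float64(2.8))
lid corner near (array([354., 106., 196.]), np.float64(6.0))
cab corner (array([375., 322., 159.]), np.float64(57.4))
```

```bash
python3 -m crank '{"slide":[[0,0,-0.045],[0,0,-0.045],[0,-0.01,-0.04],[-0.03,-0.033,-0.02],[-0.03,-0.033,0],[-0.03,-0.033,0],[-0.03,-0.033,0],[-0.03,-0.033,0]],"twist":[0,0,0,0,0,0,0,0]}' 1 20 && python3 -m crank '{"slide":[[-0.031,-0.033,0],[-0.031,-0.033,0],[-0.031,-0.033,0],[-0.031,-0.033,0],[-0.031,-0.033,0],[-0.031,-0.033,0],[-0.031,-0.033,0],[-0.031,-0.033,0]],"twist":[0,0,0,0,0,0,0,0]}'
```

```text
time: 1.2
tool_pos: [316.1, 319.8, 381.4]
tcp_rot: [180.0, 0.0, 154.9]
ft_force: [1.3, 0.3, -0.0]
finger_gap: 0.0
time: 2.0
tool_pos: [428.9, -24.8, 381.6]
tcp_rot: [180.0, 0.1, 154.9]
ft_force: [0.9, 0.4, -0.0]
finger_gap: 0.0
```

```bash
python3 -m crank '{"slide":[[-0.03,-0.03,0],[-0.03,-0.03,0],[-0.03,-0.03,0],[-0.03,-0.03,0],[0,0,0],[0,0,0],[0,0,0],[0,0,0]],"twist":[0,0,0,0,0.149,0.149,0.149,0.149]}' && python3 -m crank '{"slide":[[0,0,0],[0,0,0],[0,0,0],[0,0,0],[0,0,0],[0,0,0],[0,0,0],[0,0,0]],"twist":[0.149,0.149,0.149,0.149,0.149,0.149,0.149,0.149]}' && python3 -m crank '{"slide":[[0,0,0],[0,0,0],[0,0,0],[0,0,0],[0,0,0],[0,0,0.045],[0,0,0.045],[0,0,0.03]],"twist":[0.149,0.149,0.149,0.149,0.149,0.149,0.149,0.09]}'; python3 - <<'E'
from h import *
s=cam("wrist"); cv2.imwrite("pics/w1.png",s["img"][:,:,::-1]); print(s["st"]["tool_pos"],s["st"]["tcp_rot"],s["st"]["joint_pos"].round())
E
```

```text
time: 2.8
tool_pos: [486.5, -182.7, 381.3]
tcp_rot: [-180.0, -0.0, 120.4]
ft_force: [1.0, -0.8, -0.5]
finger_gap: 0.3
time: 3.6
tool_pos: [486.5, -182.5, 381.4]
tcp_rot: [180.0, 0.0, 52.1]
ft_force: [0.4, 0.7, -0.5]
finger_gap: -0.1
time: 4.4
tool_pos: [485.5, -182.0, 258.0]
tcp_rot: [-180.0, 0.2, -12.8]
ft_force: [0.2, -0.2, -0.0]
finger_gap: 0.2
[ 485.48339253 -181.96556091  258.04139522] [-1.79966816e+02  1.50452023e-01 -1.27786725e+01] [-26.  -6.  96.  -0.  90.  77.]
```

View pics/w1.png

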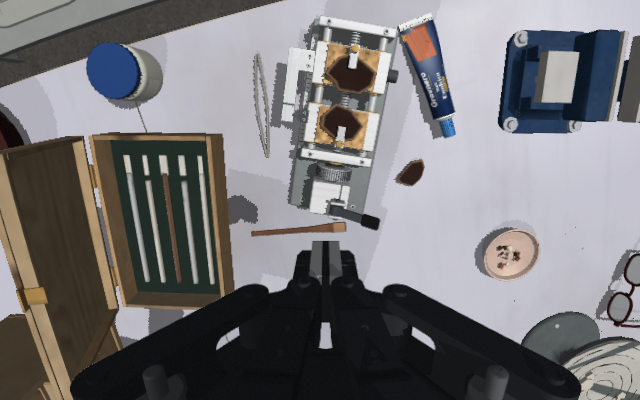

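The stage, wheel at (335,168), lever pad at (370,222), pointer and tongue on the left are all visible. Zooming in to fit the pose.

```bash
python3 - <<'E'
from h import *
s=cam("wrist"); np.save("pics/w1.npy",dict(s),allow_pickle=True)
crop(s,"pics/w1z.png",270,5,420,245,4)
im=cv2.imread("pics/w1z.png"); cv2.imwrite("pics/w1a.png",im[:500]);cv2.imwrite("pics/w1b.png",im[460:])
E
```

```text
(no output)
```

View pics/w1a.png

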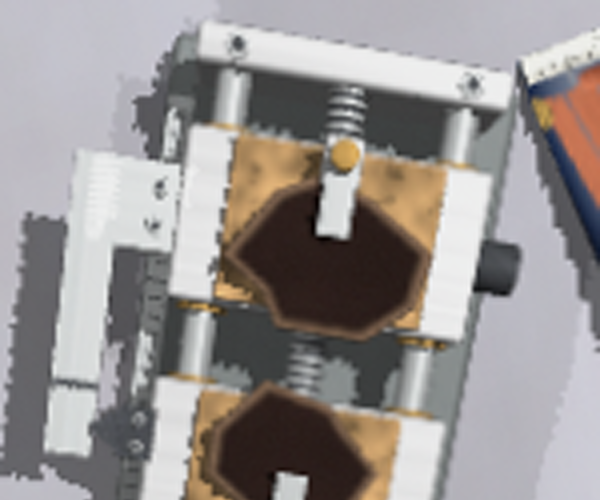

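View pics/w1b.png

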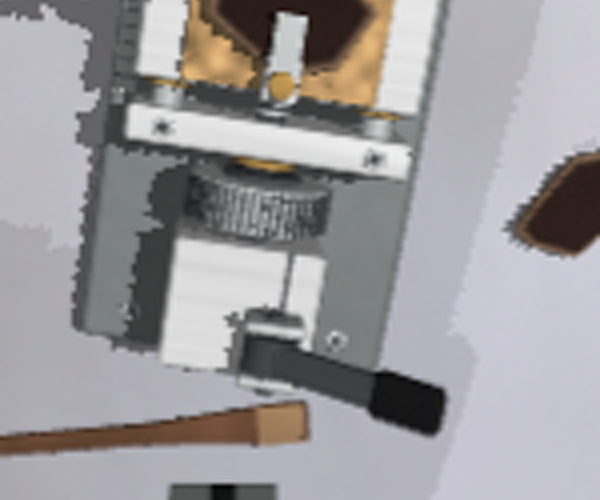

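```bash
python3 - <<'E'
from h import *
s=np.load("pics/w1.npy",allow_pickle=True).item()
P=np.array([[60,57,49],[-42,-46,86],[0,0,57],[-58,50,14],[-58,-50,14]],float)
uv=np.array([[293.5,111.7],[371.7,220],[334.5,171],[292,204],[364.5,212]])
f=lambda q:(proj(s,stage2w(P,q))-uv).ravel()
r_=solve(f,[486,-186,-21]); q=r_.x; print(q.round(1)); print(f(q).reshape(-1,2).round(1))
m=onz(s,(288.5,100.5),48); 
inv=lambda X:(lambda d,a:[d[0]*np.cos(a)+d[1]*np.sin(a),-d[0]*np.sin(a)+d[1]*np.cos(a)])(X[:2]-q[:2],np.radians(q[2]))
print("mark",np.round(inv(m),1),"ptr",np.round(inv(onz(s,(293.5,111.7),49)),1))
im=s["img"][:,:,::-1].copy()
box=[[-58,50,14],[170,50,14],[170,-50,14],[-58,-50,14]]
for a in [box,[[0,0,57]],[[60,57,49]],[[-42,-45,86]]]:
    cv2.polylines(im,[np.round(proj(s,stage2w(np.array(a),q))).astype(int)],True,(0,0,255),1)
    for p in proj(s,stage2w(np.array(a),q)): cv2.circle(im,tuple(np.round(p).astype(int)),2,(0,255,0),1)
cv2.imwrite("pics/fit.png",cv2.resize(im[0:240,250:430],None,fx=2.5,fy=2.5))
E
```

```text
[ 483.6 -192.2  -20.6]
[[-1.6 -1. ]
 [ 0.8  0.6]
 [ 1.1  1. ]
 [-1.2 -1. ]
 [ 0.9  0.6]]
mark [70.2 62. ] ptr [59.2 55.1]
```

View pics/fit.png

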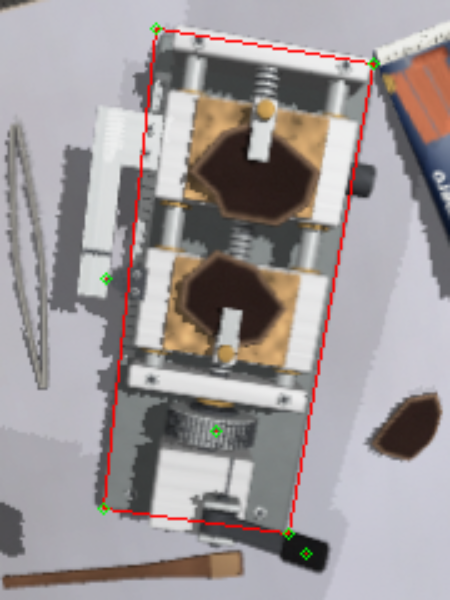

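```bash
cat >> h.py <<'E'
Q=[483.6,-192.2,-20.6]
def go(target_stage,yaw=Q[2]):
    st=status.sense(); R=Ro.from_euler("xyz",st["tcp_rot"],degrees=True).as_matrix()
    d=stage2w(np.array(target_stage,float),Q)-st["tool_pos"]
    print("tool shift mm",(R.T@d).round(1),"twist",np.radians(((st["tcp_rot"][2]-yaw+180)%360)-180).round(3),"F",st["ft_force"].round(1),st["tool_pos"].round(1),st["tcp_rot"].round(1),st["time"])
def where():
    st=status.sense(); a=np.radians(Q[2]); d=st["tool_pos"]-[Q[0],Q[1],0]
    print("stage",np.round([d[0]*np.cos(a)+d[1]*np.sin(a),-d[0]*np.sin(a)+d[1]*np.cos(a),d[2]],1),"F",st["ft_force"].round(1),"yaw",st["tcp_rot"][2].round(1),"t",st["time"])
E
python3 - <<'E'
from h import *
go([0,-5,90])
E
```

```text
tool shift mm [  2.9  16.1 165.8] twist 0.141 F [ 0.  -0.1 -0.3] [ 483.9 -181.2  255.9] [-179.9    0.5  -12.5] 4.5
```

```bash
python3 -m crank '{"slide":[[0,0,0],[0,0.008,0.04],[0.003,0.008,0.04],[0,0,0.04],[0,0,0.02],[0,0,0]],"twist":[0.14,0,0,0,0,0]}'; python3 - <<'E'
from h import *
go([0,-5,70]); s=cam("wrist"); cv2.imwrite("pics/w2.png",s["img"][:,:,::-1])
E
```

```text
time: 5.1
tool_pos: [482.5, -198.0, 119.7]
tcp_rot: [-180.0, 0.2, -20.3]
ft_force: [0.1, 0.2, 0.1]
finger_gap: -0.1
tool shift mm [-0.8 -0.8 49.7] twist 0.005 F [0.1 0.2 0.1] [ 482.5 -198.   119.7] [-180.     0.2  -20.3] 5.1
```

View pics/w2.png

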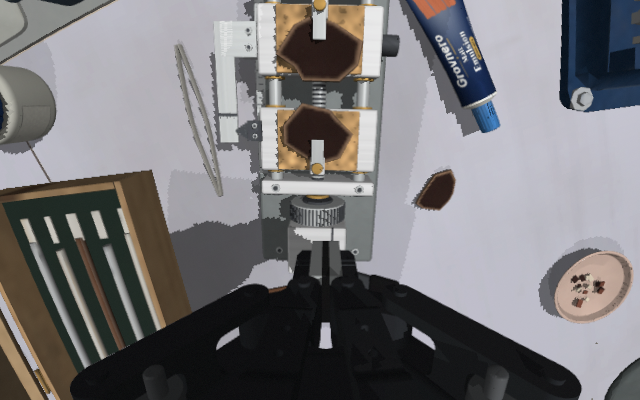

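```bash
python3 - <<'E'
from h import *
im=cv2.imread("pics/w2.png"); cv2.imwrite("pics/w2z.png",cv2.resize(im[90:270,200:400],None,fx=3.3,fy=3.3,interpolation=cv2.INTER_CUBIC))
s=cam("wrist"); np.save("pics/w2.npy",dict(s),allow_pickle=True)
for n,p in dict(crown=[0,0,57],ptr=[60,57,49],pr=[-10,-50,14],wl=[0,21,36],tcp=[0,-5,57]).items(): print(n,proj(s,stage2w(np.array([p],float),Q)).round(1))
E
```

```text
crown [[317.6 216.9]]
ptr [[236.6 132. ]]
pr [[375.9 211.2]]
wl [[291.8 207.7]]
tcp [[324.4 216.9]]
```

View pics/w2z.png

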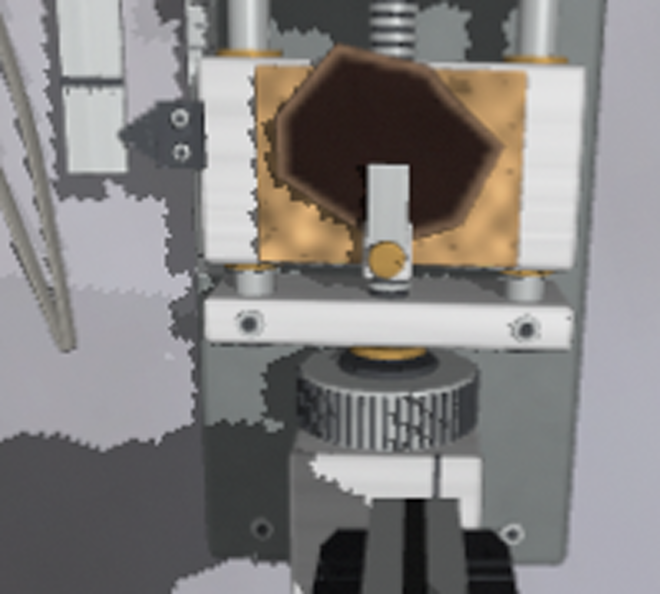

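Refit check: crown predicted (317.6,216.9), seen (317.6,217). Pointer predicted (236.6,132), seen (235.8,131). The pose is good, so I'm going down to just above the crown, offset right.

```bash
python3 - <<'E'
from h import *
s=np.load("pics/w2.npy",allow_pickle=True).item()
print(onz(s,(235.8,130.9),49), onz(s,(236.5,113.9),48), np.linalg.norm(onz(s,(235.8,130.9),49)-onz(s,(236.5,113.9),48)))
E
python3 -m crank '{"slide":[[0,0.001,0.03],[0,0.001,0.022],[0,0,0.006],[0,0,0.002],[0,0,0.001],[0,0,0]],"twist":[0,0,0,0,0,0]}' - 60;python3 - <<'E'
from h import *
where()
E
```

```text
[ 560.69287072 -159.7329653    49.        ] [ 571.14317534 -164.7597344    48.        ] 11.639470534448469
time: 5.8
tool_pos: [484.3, -201.0, 62.1]
tcp_rot: [180.0, -0.2, -20.4]
ft_force: [0.0, -0.2, 0.2]
finger_gap: -0.1
stage [ 3.7 -8.  62.1] F [ 0.  -0.2  0.2] yaw -20.4 t 5.8
```

```bash
python3 -m crank '{"slide":[[-0.003,0,0.002],[0,0,0.001],[0,0,0]],"twist":[0,0,0]}';python3 - <<'E'
from h import *
where()
E
python3 -m crank '{"slide":[[0,0,0.001],[0,0,0.0]],"twist":[0,0]}';python3 - <<'E'
from h import *
where()
E
```

```text
time: 6.1
tool_pos: [480.1, -199.3, 57.3]
tcp_rot: [180.0, 0.0, -20.5]
ft_force: [-0.4, 0.4, 0.1]
finger_gap: -0.2
stage [-0.8 -7.9 57.3] F [-0.4  0.4  0.1] yaw -20.5 t 6.1
time: 6.3
tool_pos: [480.4, -199.4, 56.8]
tcp_rot: [180.0, -0.0, -20.5]
ft_force: [-1.5, 1.4, 4.7]
finger_gap: 0.2
stage [-0.5 -7.8 56.8] F [-1.5  1.4  4.7] yaw -20.5 t 6.3
```

```bash
python3 -m crank '{"slide":[[0,0,0.0007],[0,-0.002,0.0],[0,-0.002,0.0],[0,-0.002,0.0]],"twist":[0,0,0,0]}';python3 - <<'E'
from h import *
where()
E
```

```text
time: 6.7
tool_pos: [482.4, -194.4, 56.8]
tcp_rot: [179.9, -0.0, -20.5]
ft_force: [-6.7, -1.0, 11.6]
finger_gap: 0.4
stage [-0.3 -2.5 56.8] F [-6.7 -1.  11.6] yaw -20.5 t 6.7
```

```bash
python3 -m crank '{"slide":[[-0.0005,-0.002,0],[-0.0005,-0.002,0.0],[0,-0.002,0.0],[0,-0.002,0.0],[0,-0.0015,0]],"twist":[0,0,0,0,0]}';python3 - <<'E'
from h import *
where()
s=cam("wrist"); crop(s,"pics/w3.png",170,20,400,220,3)
E
```

```text
time: 7.2
tool_pos: [485.8, -185.5, 56.9]
tcp_rot: [179.9, -0.2, -20.5]
ft_force: [-0.6, -2.8, 6.0]
finger_gap: 0.2
stage [-0.3  7.1 56.9] F [-0.6 -2.8  6. ] yaw -20.5 t 7.2
```

View pics/w3.png

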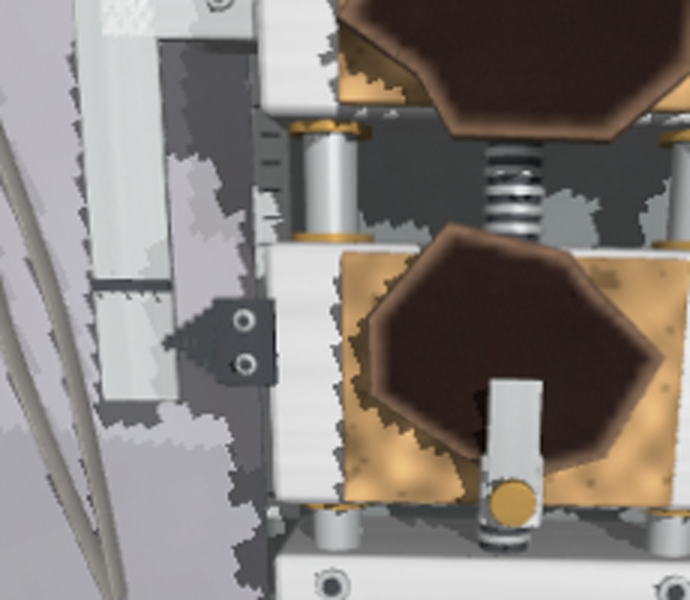

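```bash
cat >> h.py <<'E'
def gap(s,ptr,mark):
    a=np.radians(Q[2]); d=onz(s,mark,48)-onz(s,ptr,49); return round(d[0]*np.cos(a)+d[1]*np.sin(a),2)
E
python3 - <<'E'
from h import *
s=cam("wrist"); print(gap(s,(224.3,134.3),(227.3,114.7)))
E
python3 -m crank '{"slide":[[0,0,-0.005],[0,0.008,-0.002],[0,0.009,0],[0,0,0.003],[0,0,0.003],[0,0,0]],"twist":[0,0,0,0,0,0]}';python3 - <<'E'
from h import *
where()
E
```

```text
9.35
time: 7.9
tool_pos: [478.6, -200.8, 56.5]
tcp_rot: [180.0, 0.0, -20.5]
ft_force: [-3.0, -1.5, 2.8]
finger_gap: -0.1
stage [-1.7 -9.8 56.5] F [-3.  -1.5  2.8] yaw -20.5 t 7.9
```

```bash
python3 -m crank '{"slide":[[0.0005,-0.001,0.0007],[0,-0.0025,0],[0,-0.0025,0],[0,-0.0025,0],[0,-0.0025,0],[0,-0.0025,0],[0,-0.0025,0],[0,-0.001,0]],"twist":[0,0,0,0,0,0,0,0]}';python3 - <<'E'
from h import *
where()
E
python3 -m crank '{"slide":[[0,0,-0.005],[0,0.008,-0.002],[0,0.009,0],[0,0,0.003],[0,0,0.003],[0,0,0]],"twist":[0,0,0,0,0,0]}';python3 - <<'E'
from h import *
where()
s=cam("wrist"); crop(s,"pics/w4.png",170,20,400,220,3)
E
```

```text
time: 8.7
tool_pos: [485.2, -184.7, 56.7]
tcp_rot: [180.0, 0.0, -20.5]
ft_force: [-5.7, 0.6, 12.0]
finger_gap: 0.2
stage [-1.2  7.6 56.7] F [-5.7  0.6 12. ] yaw -20.5 t 8.7
time: 9.3
tool_pos: [479.0, -200.9, 56.5]
tcp_rot: [180.0, 0.0, -20.5]
ft_force: [-1.5, -1.0, 1.3]
finger_gap: -0.1
stage [-1.3 -9.8 56.5] F [-1.5 -1.   1.3] yaw -20.5 t 9.3
```

View pics/w4.png

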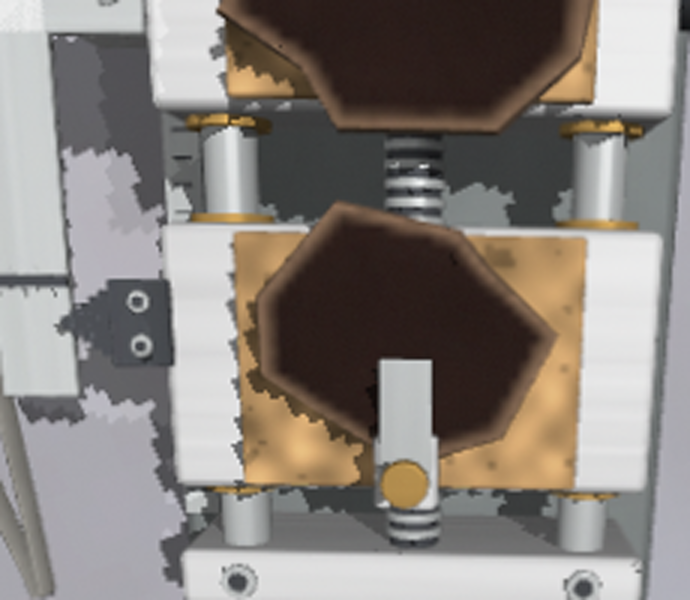

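```bash
python3 - <<'E'
from h import *
s=cam("wrist"); print(gap(s,(189.3,128),(193.3,113.7)))
E
python3 -m crank '{"slide":[[0.0,-0.001,0.001],[0,-0.0025,0],[0,-0.0025,0],[0,-0.0025,0],[0,-0.0025,0],[0,-0.0025,0],[0,-0.0025,0],[0,-0.001,0]],"twist":[0,0,0,0,0,0,0,0]}';python3 - <<'E'
from h import *
where()
E
python3 -m crank '{"slide":[[0,0,-0.005],[0,0.008,-0.002],[0,0.009,0],[0,0,0.003],[0,0,0.003],[0,0,0]],"twist":[0,0,0,0,0,0]}';python3 - <<'E'
from h import *
where()
s=cam("wrist"); crop(s,"pics/w5.png",150,50,350,200,4)
np.save("pics/w5.npy",dict(s),allow_pickle=True)
E
```

```text
6.78
time: 10.2
tool_pos: [485.6, -184.7, 56.8]
tcp_rot: [180.0, -0.0, -20.4]
ft_force: [-3.0, -1.0, 9.0]
finger_gap: -0.1
stage [-0.8  7.7 56.8] F [-3. -1.  9.] yaw -20.4 t 10.2
time: 10.8
tool_pos: [479.0, -200.8, 56.6]
tcp_rot: [180.0, 0.0, -20.5]
ft_force: [-0.4, -0.9, 1.3]
finger_gap: -0.1
stage [-1.3 -9.7 56.6] F [-0.4 -0.9  1.3] yaw -20.5 t 10.8
```

View pics/w5.png

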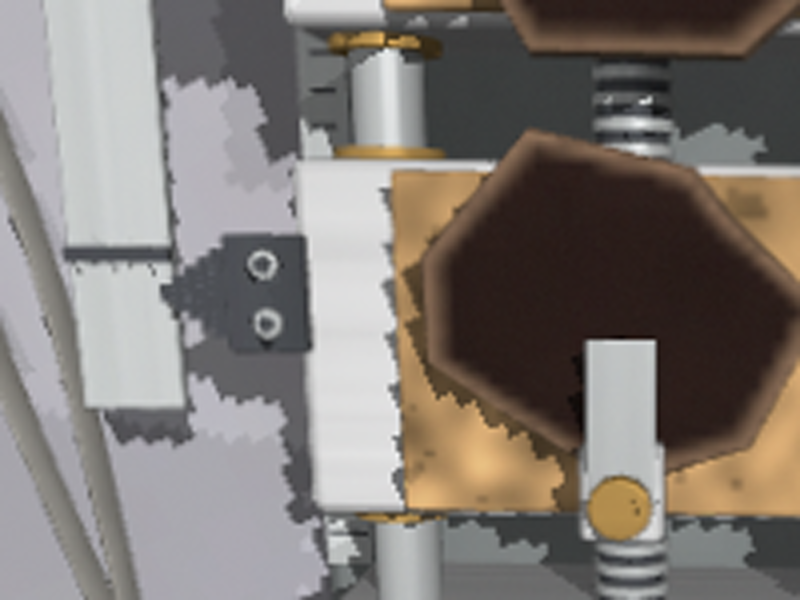

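```bash
python3 - <<'E'
from h import *
s=cam("wrist"); print(gap(s,(190.25,123.25),(193.25,113.25)))
E
python3 -m crank '{"slide":[[0.0,-0.001,0.001],[0,-0.0025,0],[0,-0.0025,0],[0,-0.0025,0],[0,-0.0025,0],[0,-0.0025,0],[0,-0.0025,0],[0,-0.001,0]],"twist":[0,0,0,0,0,0,0,0]}';python3 - <<'E'
from h import *
where()
E
python3 -m crank '{"slide":[[0,0,-0.005],[0,0.008,-0.002],[0,0.009,0],[0,0,0.003],[0,0,0.003],[0,0,0]],"twist":[0,0,0,0,0,0]}';python3 - <<'E'
from h import *
where()
s=cam("wrist"); crop(s,"pics/w6.png",150,50,350,200,4)
np.save("pics/w6.npy",dict(s),allow_pickle=True)
E
```

```text
4.72
time: 11.7
tool_pos: [485.6, -184.8, 56.8]
tcp_rot: [180.0, -0.0, -20.4]
ft_force: [-3.4, -0.5, 8.3]
finger_gap: -0.3
stage [-0.8  7.7 56.8] F [-3.4 -0.5  8.3] yaw -20.4 t 11.7
time: 12.3
tool_pos: [479.0, -200.8, 56.5]
tcp_rot: [180.0, 0.0, -20.5]
ft_force: [-0.3, -1.2, 2.4]
finger_gap: 0.3
stage [-1.3 -9.7 56.5] F [-0.3 -1.2  2.4] yaw -20.5 t 12.3
```

View pics/w6.png

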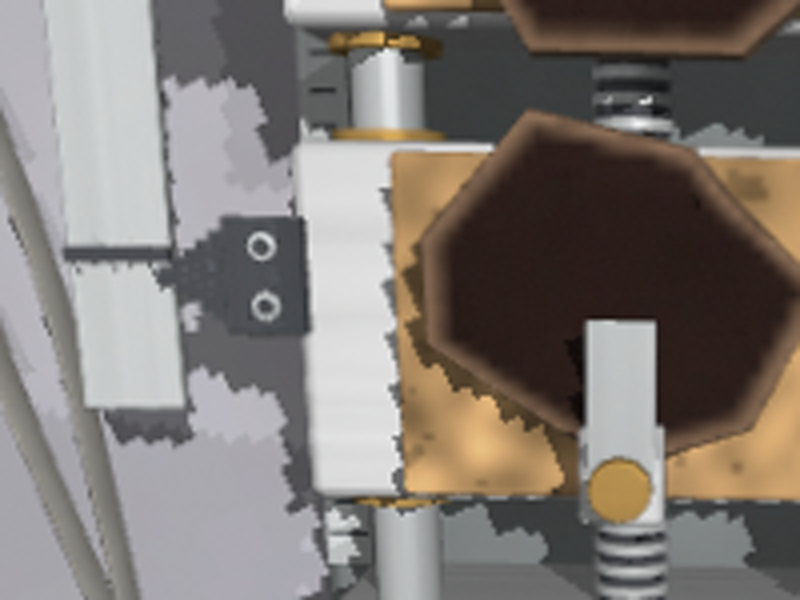

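```bash
python3 -m crank '{"slide":[[0.0,-0.001,0.001],[0,-0.0025,0],[0,-0.0025,0],[0,-0.0025,0],[0,-0.0025,0],[0,-0.0025,0],[0,-0.0025,0],[0,-0.001,0]],"twist":[0,0,0,0,0,0,0,0]}';python3 - <<'E'
from h import *
where()
E
python3 -m crank '{"slide":[[0,0,-0.005],[0,0.008,-0.005],[0,0.009,0],[0,0,0.0],[0,0,0.0],[0,0,0]],"twist":[0,0,0,0,0,0]}';python3 - <<'E'
from h import *
where()
s=cam("wrist"); crop(s,"pics/w7.png",150,50,350,200,4)
np.save("pics/w7.npy",dict(s),allow_pickle=True)
E
```

```text
time: 13.15
tool_pos: [485.6, -184.8, 56.8]
tcp_rot: [180.0, -0.0, -20.4]
ft_force: [-2.9, -0.8, 8.2]
finger_gap: 0.0
stage [-0.8  7.7 56.8] F [-2.9 -0.8  8.2] yaw -20.4 t 13.15
time: 13.75
tool_pos: [478.9, -200.5, 65.6]
tcp_rot: [-180.0, 0.0, -20.5]
ft_force: [0.7, -0.7, 0.7]
finger_gap: -0.2
stage [-1.4 -9.4 65.6] F [ 0.7 -0.7  0.7] yaw -20.5 t 13.75
```

View pics/w7.png

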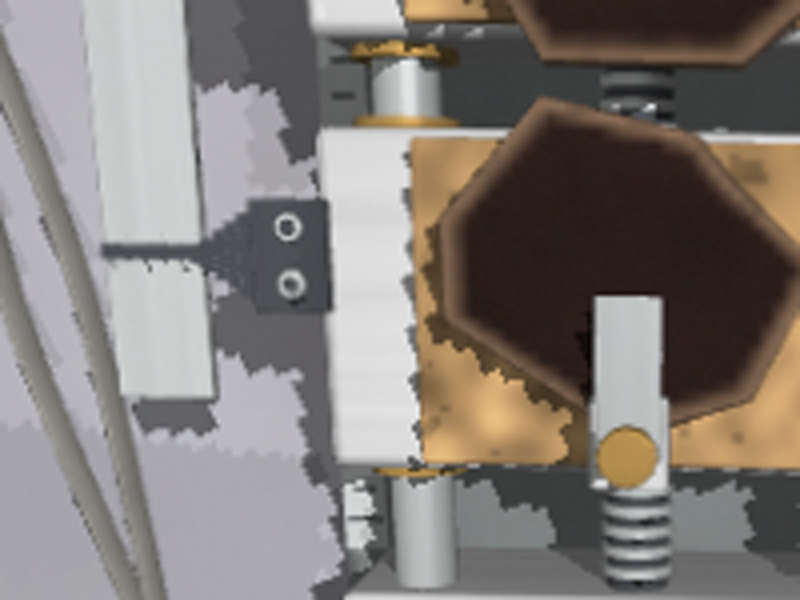

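Gap is about 0.4 mm: the pointer axis at crop row 254.5 and the mark at row 251 are practically level. Now the lever: up, over to the pad, then down.

```bash
python3 -m crank '{"slide":[[0,0,-0.03],[0,0,-0.03],[-0.02,0.02,0],[-0.02,0.019,0],[0,0,0],[0,0,0]],"twist":[0,0,0,0,0,0]}';python3 - <<'E'
from h import *
where(); go([-42,-48,92])
s=cam("wrist"); cv2.imwrite("pics/w8.png",s["img"][:,:,::-1])
E
```

```text
time: 14.4
tool_pos: [428.0, -223.1, 125.9]
tcp_rot: [-180.0, -0.0, -20.5]
ft_force: [0.6, -0.4, -1.1]
finger_gap: 0.1
stage [-41.1 -48.5 125.9] F [ 0.6 -0.4 -1.1] yaw -20.5 t 14.4
tool shift mm [-0.9 -0.5 33.9] twist 0.001 F [ 0.6 -0.4 -1.1] [ 428.  -223.1  125.9] [-180.    -0.   -20.5] 14.4
```

View pics/w8.png

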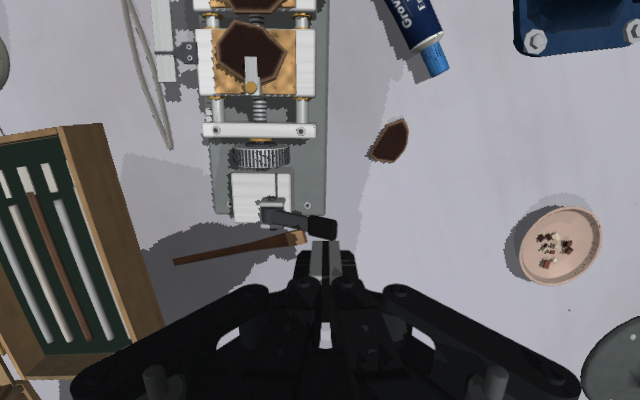

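```bash
python3 -m crank '{"slide":[[0,0.001,0.02],[0,0,0.012],[0,0,0.004],[0,0.001,0.004],[0,0.001,0.004],[0,0,0]],"twist":[0,0,0,0,0,0]}';python3 - <<'E'
from h import *
where()
s=cam("wrist"); print(proj(s,stage2w(np.array([[-42,-45,86.]]),Q)))
cv2.imwrite("pics/w9.png",cv2.resize(s["img"][80:300,150:480,::-1],None,fx=2.4,fy=2.4))
E
```

```text
time: 15.05
tool_pos: [427.2, -226.2, 81.9]
tcp_rot: [180.0, -0.0, -20.5]
ft_force: [0.3, 0.3, -0.1]
finger_gap: 0.2
stage [-40.8 -51.7  81.9] F [ 0.3  0.3 -0.1] yaw -20.5 t 15.05
[[312.67065574 260.58353208]]
```

View pics/w9.png

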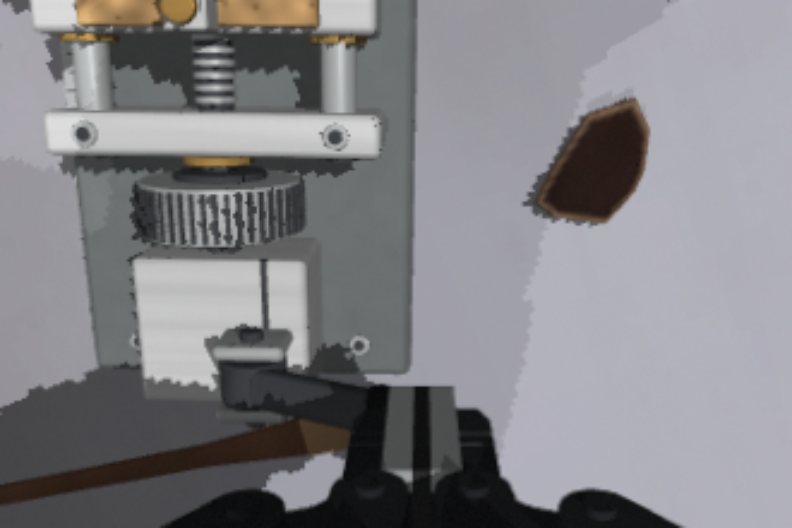

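```bash
python3 -m crank '{"slide":[[0,0.001,0.004],[0,0.001,0.004],[0,0.001,0.004],[0,0.001,0.003],[0,0,0]],"twist":[0,0,0,0,0]}';python3 - <<'E'
from h import *
where()
E
python3 -m crank '{"slide":[[0,0,0.003],[0,0,0.002],[0,0,0]],"twist":[0,0,0]}';python3 - <<'E'
from h import *
where()
E
```

```text
time: 15.6
tool_pos: [425.3, -229.5, 66.2]
tcp_rot: [-180.0, 0.1, -20.5]
ft_force: [0.6, 0.2, 0.1]
finger_gap: 0.1
stage [-41.5 -55.4  66.2] F [0.6 0.2 0.1] yaw -20.5 t 15.6
time: 15.9
tool_pos: [425.5, -229.5, 61.5]
tcp_rot: [-180.0, 0.0, -20.5]
ft_force: [-0.0, 0.6, 1.1]
finger_gap: 0.0
stage [-41.3 -55.3  61.5] F [-0.   0.6  1.1] yaw -20.5 t 15.9
```

```bash
python3 -m crank '{"slide":[[0,0,0.001],[0,0,0.001],[0,0,0.0005],[0,0,0]],"twist":[0,0,0,0]}';python3 - <<'E'
from h import *
where()
E
```

```text
time: 16.3
tool_pos: [425.7, -229.7, 60.0]
tcp_rot: [180.0, 0.0, -20.5]
ft_force: [-3.8, 1.6, 7.2]
finger_gap: -0.0
stage [-41.  -55.5  60. ] F [-3.8  1.6  7.2] yaw -20.5 t 16.3
```

```bash
python3 -m crank '{"slide":[[-0.0005,0,0.001],[0,0,0],[0,0,0],[0,0,0]],"twist":[0,0,0,0]}';python3 -m crank '{"slide":[[0,0,-0.01],[0,0,-0.03],[0,0,-0.03],[-0.03,0,-0.03],[-0.03,0,0],[0,0,0],[0,0,0]],"twist":[0,0,0,0,0,0,0]}';python3 - <<'E'
from h import *
where()
s=cam("wrist"); cv2.imwrite("pics/w10.png",s["img"][:,:,::-1])
for p in [[-42,-45,86.],[-42,-58,60]]: print(proj(s,stage2w(np.array([p]),Q)))
crop(s,"pics/w10p.png",130,20,290,140,5)
crop(s,"pics/w10l.png",200,120,360,240,5)
E
```

```text
time: 16.7
tool_pos: [425.7, -229.8, 59.7]
tcp_rot: [180.0, -0.1, -20.5]
ft_force: [-5.1, 2.5, 12.5]
finger_gap: 0.1
time: 17.4
tool_pos: [369.0, -208.5, 158.8]
tcp_rot: [180.0, -0.1, -20.5]
ft_force: [0.1, 0.2, 0.1]
finger_gap: 0.1
stage [-101.5  -55.6  158.8] F [0.1 0.2 0.1] yaw -20.5 t 17.4
[[310.75143238 129.36911835]]
[[328.96248906 127.33699647]]
```

View pics/w10.png

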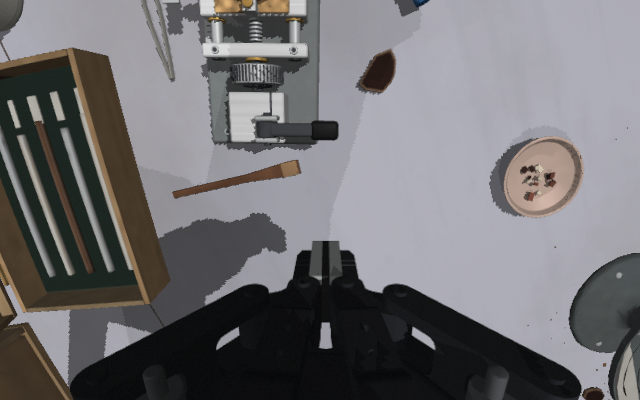

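View pics/w10p.png

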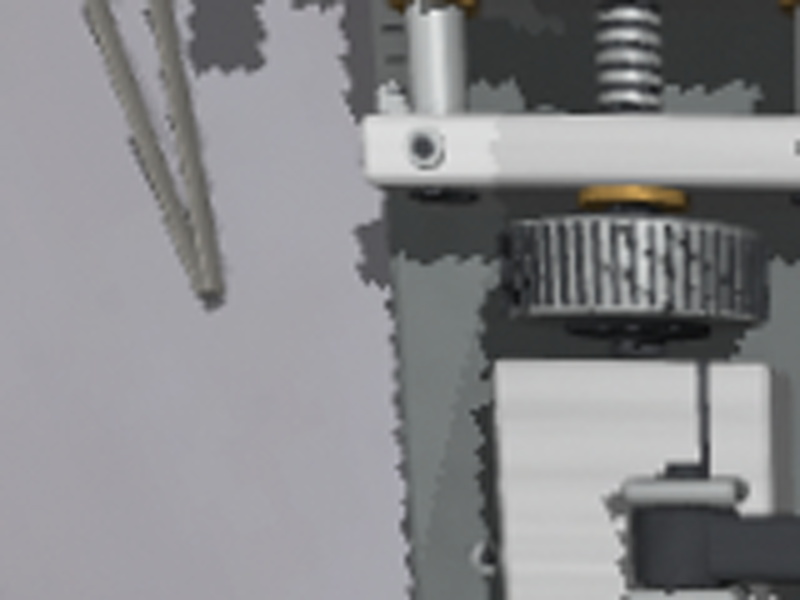

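View pics/w10l.png

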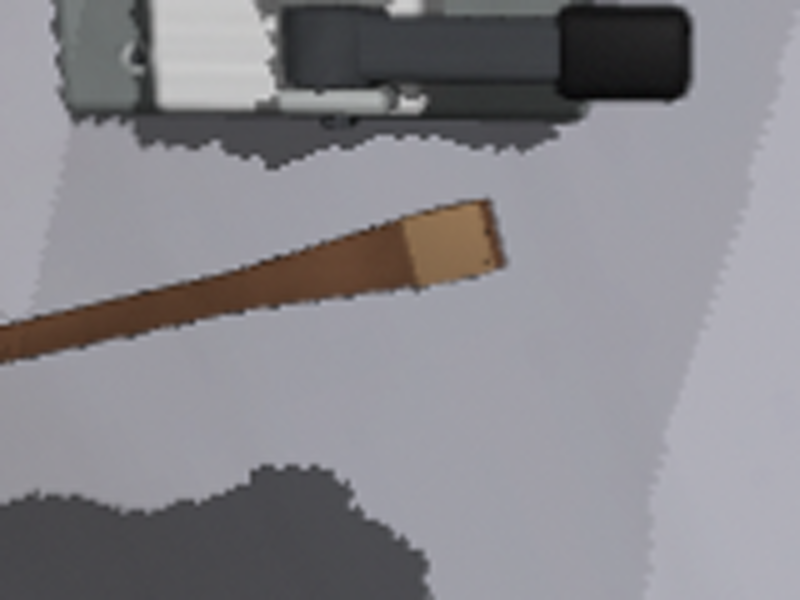

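The pad's centre is now at (325,130), near the flat prediction (329,127), and far from the open one (311,129). The force stop came at z = 60 mm, as it should when flat. Rechecking the pointer from above.

```bash
python3 -m crank '{"slide":[[0.045,-0.02,0],[0.045,-0.02,0],[0.03,-0.02,0],[0,0,0],[0,0,0],[0,0,0]],"twist":[0,0,0,0,0,0]}';python3 - <<'E'
from h import *
where()
s=cam("wrist"); cv2.imwrite("pics/w11.png",s["img"][:,:,::-1])
a=proj(s,stage2w(np.array([70,57,48.]),Q)).ravel().astype(int); print(a)
x0,y0=max(a[0]-60,0),max(a[1]-45,0); print(x0,y0); crop(s,"pics/w11p.png",x0,y0,x0+120,y0+90,6)
np.save("pics/w11.npy",dict(s),allow_pickle=True)
E
```

```text
time: 18.05
tool_pos: [501.8, -194.3, 157.8]
tcp_rot: [180.0, 0.1, -20.5]
ft_force: [-0.6, -0.6, -0.3]
finger_gap: 0.2
stage [ 17.8   4.4 157.8] F [-0.6 -0.6 -0.3] yaw -20.5 t 18.05
[261 135]
201 90
```

View pics/w11p.png

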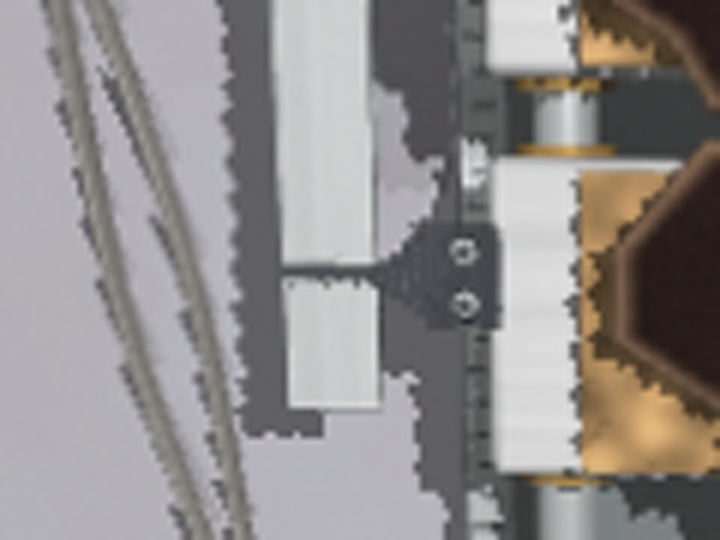

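View pics/w11.png

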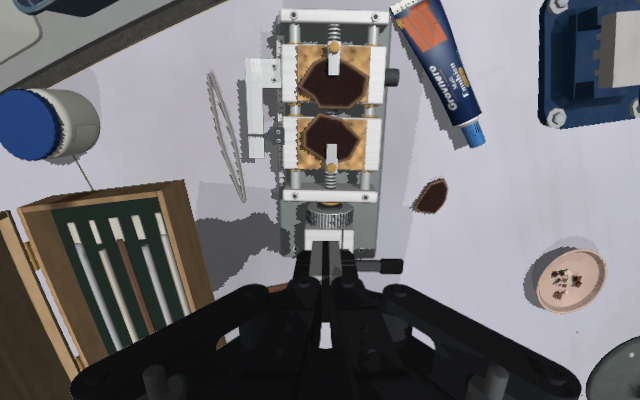

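The pointer axis (crop row 276) and the mark (row 271–272) are about 0.4 mm apart, the lever lies flat, nothing else has moved and the arm is clear. Handing in.

```bash
python3 -c "
from bench import hand_in
print(hand_in())"
```

```text
the job is handed in; nothing more can be done
None
```

I rolled the wheel left in six strokes under the shut fingertips, pressing up to about 12 N. I then pressed the cam lever down with one push and handed the job in at about 18 s of the 61 s allowed. No verdict was reported.

- **Pointer:** it stands about 0.4 mm short of the gauge mark, within the 2 mm allowed. I measured this in the wrist picture before locking and again after. It never ran past the mark.
- **Lever:** it met a firm stop at z ≈ 60 mm, as it should when flat. The picture afterwards shows it flat, with the pad about 4 px from where I predicted. I have no direct reading of its angle.
- **Everything else:** the arm was clear and about 100 mm above the stage at the end. I never brought the fingers to the sherds or holders. The loose things in view showed no movement by eye in the wrist pictures. I did not measure them, and the tape roll and bowl were not in the last picture.

No check failed. The fingertip sat 1–4 mm off along the wheel's axle at times, which gave some sideways force (about 6 N at most) during the strokes.

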